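Put the belt cone away in the sliding-cover case

ROBOT

A 6-joint arm with a two-finger parallel gripper is mounted at the origin on the work surface. World frame = base frame: x ahead of the robot, y to its left, z up, the work surface at z = 0. Lengths are in mm, angles in degrees, forces in N, time in s.
With the tool pointing down it reaches from about 350 to 850 mm from the base axis. Payload 8.1 kg.
Tool frame: the origin (TCP) lies midway between the tips of the shut fingers; the grasp point (between the pads) lies grip_depth behind it (grip_depth is the distance from the TCP to the grasp point, in mm); z points along the fingers, y is the line along which they close (so a half turn about z gives the same grasp; the last joint's range is limited). The gripper opens to 85 mm and grips with 20 to 120 N. Pads are 22 mm wide; open, the fingers measure 114 mm over their backs; the gripper's body (76 mm by 85 mm) begins 54 mm behind the grasp point. The pads swing forward as they close: fully open they stand 13 mm farther back than shut.
Start: joints at [-4.893, 7.471, 85.268, -0, 87.261, -4.893], TCP at [600.004, 0.022, 231.292] pointing down, gripper open.
Joint ranges: [-169.43, 169.43], [-51.17, 129.36], [1.28, 143.12], [-76.62, 256.62], [0, 156.53], [-152.29, 152.29]. Speed limits (degrees/s): [136.94, 136.94, 159.86, 180, 180, 180].

INTERFACE

Orientations are given as [roll, pitch, yaw] about the fixed x, y, z axes, in that order (R = Rz(yaw) Ry(pitch) Rx(roll)).
In Python, from bench import sense, snapshot, hand_in, grip_depth gives the robot as it stands. The module is installed in compiled form; this text tells all that it offers.
- The arm moves only by the tool apply_moves, never from a script. Its argument "series" is text: rows parted by semicolons, each of 5 numbers parted by spaces: the shift along the tool's x, y, z each as a share of 0.3 m, from -1 to 1, then the turn about the tool's z as a share of 2 rad, from -1 to 1, then the gripper's target within -1 to 1 (shut at 1, half-way at 0, fully open at -1). In form: tx ty tz twist gripper; .... A call has 1 to 5 rows; each row shifts and turns the commanded pose from where the row before left it, along the tool's axes as they then stand; what a row does not reach is not made up. A row lasts 1/12 s, in which the tool goes at most 41.7 mm and 7.16 degrees, less where a joint would pass 70% of its speed; a pose out of reach is approached as far as the arm can. A call with a number of a shift or a turn outside -1 to 1 is refused whole. A call with a gripper value outside its range is refused whole. The fingers move at their own pace and stop on an object; "squeeze" is the grip in N (left out, the last holds). Time passes only in rows, so rows that do not move let the fingers close. It gives the time, the measured TCP pose, the force, the opening and the grip force at its end, in the units of the state.
- sense(): the state, without advancing time (a new reading comes with each control period).
- snapshot(name): name is "scene" or "side" or "wrist"; returns a dict with "frame" (420x560x3 uint8, blue, green, red), "depth" (420x560 float32, mm along the optical axis (not along the pixel's ray), 0 where there is no reading), "intrinsics" (3x3 intrinsics, pixels), "dist" ([k1, k2, p1, p2, k3] as OpenCV has them; the pictures are not rectified), "extrinsics" (4x4, takes a point from camera to world coordinates); the wrist camera has in their place "tool_from_camera" (4x4, takes a point from camera to tool coordinates, whose origin is the TCP and whose axes are the flange's). Camera axes: x right, y down, z forward; pixel columns grow to the right and rows downward; lengths in mm; the calibration is good to about 2 mm. A picture is of the moment at which its call begins: read the wrist's pose just before it.
- hand_in(): hands the job in; it is judged then, once.
The state is a dict: "time": time; "joint_pos": joint angles; "qd": joint speeds; "joint_efforts": joint torques, N m; "tool_pos": TCP position; "tcp_rot": TCP orientation; "ft_force": force on the tool from outside, world axes, zero at the start; "wrist_torque": the same for the moment, N m; "finger_gap": finger opening in mm; "grip_force": force on a finger pad.
Only numpy, scipy, OpenCV 4.12 (cv2) and the standard library are available. Lean on these libraries where they do the work, as an engineer would, in place of code of your own. Each camera call takes 0.05 s, during which the arm holds its last target. There are 200 camera calls.

TASK

Put the ribbed rubber belt-stretching cone away: slide the wooden case's cover right back, stand the cone upright on the floor of the open pocket and let go of it, then slide the cover fully shut over it.

Things in the scene. Friction and masses are not known exactly. Their poses are not given: they have to be found in the camera images.
- cover (a joint): How far the case's cover is open, in m: 0 fully shut, 0.155 fully back (end stops at both). It slides level along the case's x axis, away from the robot, at 2 to 3 N, and stays where it is left. It starts 0 to 20 mm ajar. Fully back it leaves 150 x 150 mm of the pocket open.
- cover_grip (a point): Centre of the upright dark wooden finger bar on the middle of the sliding plywood cover (159 x 150 x 7 mm); moves with it. The bar is 14 mm thick along x, 70 mm long along y, and rises 28 mm above the cover, 14 mm of it above this point, which is 85.5 mm above the bench. x: the way the cover opens; z: up.
- pocket (a point): Centre of the pocket's floor, 6 mm above the bench, in the robot-side half of the fixed wooden case. Pocket 152 (x) x 150 mm, 58 mm deep, walls 5 mm. Case 320 (x) x 160 mm, 64 mm high to the rim, 71 mm with cover and guide strips; its back half has a fixed top that the cover slides over. x: the way the cover opens; z: up.
- cone_mid (a point): Centre (25 mm above its foot) of the black rubber cone, 80 g, standing loose on the bench: a straight ribbed drum 44 mm across, 26 mm high, then a ribbed nose tapering to 12 mm at 50 mm. z: up, to the nose. Not the smooth roller (34 mm across, 30 high) or the two slim chrome posts, each 70 mm or more off.

How it is judged (in metres and radians):
On the way, in this order (a step that is already met when the one before it is completed fails the run):
1. the cover is slid back at least 90 mm (value of joint cover above 0.09 m), for 0.2 s.
2. the cone stands upright on the pocket floor, let go, with the cover still back (x of cone_mid in the frame of pocket between -0.065 and 0.065 m and y of cone_mid in the frame of pocket between -0.065 and 0.065 m and z of cone_mid in the frame of pocket between 0.017 and 0.033 m and angle between cone_mid's own z axis and vertical below 0.17 rad and value of joint cover above 0.06 m and contact force between the fingers and cone below 0.1 N), for 0.2 s.
3. the cover is slid shut (value of joint cover below 0.01 m), for 0.2 s.
At the end, for the whole second after the job is handed in: The cone stands upright (within 10 degrees), nose up, on the pocket floor inside the case, and the cover is at rest and shut to within 10 mm (x of cone_mid in the frame of pocket between -0.065 and 0.065 m and y of cone_mid in the frame of pocket between -0.065 and 0.065 m and z of cone_mid in the frame of pocket between 0.017 and 0.033 m and angle between cone_mid's own z axis and vertical below 0.17 rad and value of joint cover below 0.01 m and velocity of joint cover between -0.01 and 0.01 m/s); the robot touches nothing.
It also fails if it takes over 58 s, if anything falls off the work surface, if the arm or the gripper's body presses on something with over 40 N, if the wrist force passes 120 N, or if a joint passes its speed limit or range.

## Working session

There is one attempt and no reset: what is moved stays moved. The work goes in short steps, Python scripts to look and compute and a tool call to move; the robot and the scene stay as the last step left them, time stands still between calls to the robot, and variables do not carry over. Pictures are saved under pics/ and viewed, at most 10 in all, crops included, and the job is handed in when it is done.

Besides the shell and the picture viewer there is one more tool, called after "Request:" as name(argument=value, ...) on one line, values as JSON. apply_moves: Moves the arm, as the interface text tells. Its arguments: {"type":"object","properties":{"series":{"type":"string"},"squeeze":{"type":"number"}},"required":["series"]}

```bash
mkdir -p pics
cat > h.py <<'E'
from bench import sense, snapshot, hand_in, grip_depth
import numpy as np, cv2
from scipy.spatial.transform import Rotation as R
def T(s):
    M=np.eye(4); M[:3,:3]=R.from_euler('xyz',s['tcp_rot'],degrees=True).as_matrix(); M[:3,3]=s['tool_pos']; return M
def snap(n):
    s=sense(); d=snapshot(n)
    d['E']=d['extrinsics'] if n!='wrist' else T(s)@np.array(d['tool_from_camera'])
    return d
def save(d,f): cv2.imwrite('pics/'+f,d['frame']); np.savez('pics/'+f+'.npz',depth=d['depth'],K=d['intrinsics'],D=d['dist'],E=d['E'])
def load(f): return dict(np.load('pics/'+f+'.npz'))
def pt(d,u,v,z=None):
    """world point of pixel from depth, or on the plane z"""
    x,y=cv2.undistortPoints(np.array([[[u,v]]],float),np.array(d['K'],float),np.array(d['D'],float))[0,0]
    E=d['E']; r=E[:3,:3]@np.array([x,y,1]); o=E[:3,3]
    k=np.median([q for q in d['depth'][v-1:v+2,u-1:u+2].ravel() if q>0] or [0]) if z is None else (z-o[2])/r[2]
    return np.round(o+k*r,1)
E
python3 - <<'E'
from h import *
s=sense(); print({k:np.round(v,2) for k,v in s.items()}, grip_depth if not callable(grip_depth) else grip_depth())
a=snap('scene');save(a,'scene1.png') if 0 else None
for n in('scene','side'):
    d=snap(n); save(d,n+'1.png')
    print(n,np.round(d['E'],2).tolist())
E
```

```text
{'time': np.float64(0.0), 'joint_pos': array([-4.89,  7.51, 85.33,  0.  , 87.26, -4.89]), 'qd': array([-0.12, -0.04,  0.01,  0.  , -0.1 , -0.02]), 'joint_efforts': array([-0.000e+00, -5.694e+01, -5.006e+01, -0.000e+00,  1.000e-02,
        0.000e+00]), 'tool_pos': array([5.9945e+02, 7.0000e-02, 2.3024e+02]), 'tcp_rot': array([-1.7989e+02, -1.0000e-02,  9.0000e+01]), 'ft_force': array([ 0.67,  0.61, -0.27]), 'wrist_torque': array([-0.02,  0.  ,  0.01]), 'grip_force': np.float64(0.0), 'finger_gap': np.float64(85.68)} 18.700000000000003
scene [[-0.85, 0.35, -0.39, 903.94], [0.52, 0.57, -0.63, 564.11], [0.0, -0.74, -0.67, 714.98], [0.0, 0.0, 0.0, 1.0]]
side [[-0.74, -0.5, 0.45, 173.24], [-0.67, 0.54, -0.5, 397.89], [0.01, -0.68, -0.74, 673.04], [0.0, 0.0, 0.0, 1.0]]
```

View pics/scene1.png

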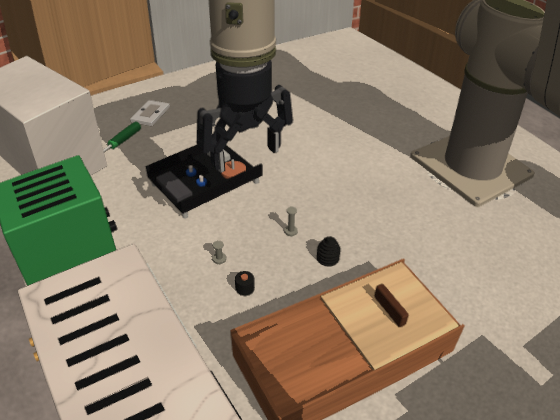

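View pics/side1.png

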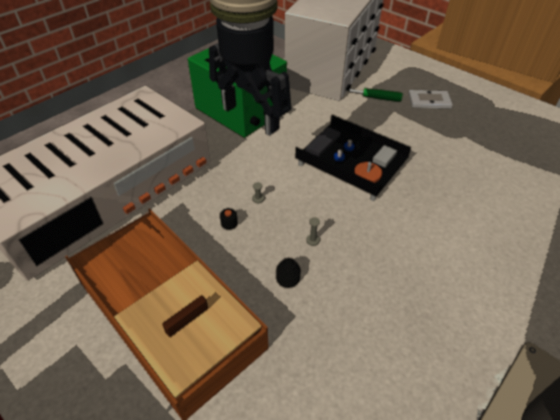

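The scene view shows the cone at about (328,251), the bar from (381,289) to (403,319), and the roller at (245,283). In the side view the cone is at (288,273), the bar runs from (166,326) to (206,302), and the shut cover is light plywood.

Run:
```python
from h import *
a=load('scene1.png');b=load('side1.png')
print('bar scene',pt(a,380,288,99.5),pt(a,404,317,99.5),pt(a,392,303))
print('bar side',pt(b,166,326,99.5),pt(b,206,299,99.5),pt(b,186,313))
print('cone top',pt(a,328,239,50),pt(b,288,263,50),'depth',pt(a,328,245),pt(b,288,266))
print('cone foot c',pt(a,328,255,13),pt(b,288,274,13))
print('rim corners scene',[pt(a,*q,71) for q in((403,264),(461,324),(233,332),(272,410))])
print('side',[pt(b,*q,71) for q in((150,215),(69,260),(267,327),(181,398))])
print('roller',pt(a,245,275,30), 'posts',pt(a,292,210),pt(a,219,244))
```

```text
bar scene [495.5 220.2  99.5] [500.9 282.2  99.5] [498.6 252.3  99.1]
bar side [492.2 278.9  99.5] [483.8 213.1  99.5] [487.4 247.4  99.7]
cone top [469.   54.1  50. ] [461.7  57.7  50. ] depth [474.1  62.   44.1] [459.1  60.5  46.7]
cone foot c [469.3  59.5  13. ] [463.1  55.   13. ]
rim corners scene [array([409.6, 185.1,  71. ]), array([415.8, 329. ,  71. ]), array([717. , 154.9,  71. ]), array([733.9, 292.3,  71. ])]
side [array([702.1, 158. ,  71. ]), array([718.1, 306.2,  71. ]), array([398.6, 174.7,  71. ]), array([411.6, 323.3,  71. ])]
roller [630.3  35.1  30. ] posts [486.4 -38.1  57.5] [638.6 -44.8  41.1]
```

Request:
apply_moves(series="0.104 -0.044 0 0.0175 -1;0.104 -0.044 0 0.0175 -1;0.104 -0.044 0 0.0175 -1;0.104 -0.044 0 0 -1;0.104 -0.044 0 0 -1", squeeze=60)

```text
time: 0.57
tool_pos: [543.1, 160.9, 231.0]
tcp_rot: [-180.0, 0.0, 83.9]
ft_force: [0.1, 0.2, -0.5]
finger_gap: 85.5
grip_force: 0.0
```

Request:
apply_moves(series="0.104 -0.044 0 0 -1;0.104 -0.044 0 0 -1;0.07 -0.03 0 0 -1;0 0 0 0 -1;0 0 0 0 -1")

```text
time: 0.98
tool_pos: [516.9, 247.4, 230.9]
tcp_rot: [-180.0, 0.0, 84.1]
ft_force: [0.4, -0.3, -0.2]
finger_gap: 85.4
grip_force: 0.0
```

Run:
```python
from h import *
s=sense(); print(s['time'],s['tool_pos'],s['tcp_rot'])
d=snap('wrist'); save(d,'w1.png'); print(np.round(d['E'],2).tolist())
```

```text
0.9833 [516.88853866 247.35573145 230.91351959] [-1.79970255e+02  2.88658334e-02  8.41384260e+01]
[[0.99, -0.1, -0.03, 524.93], [-0.1, -0.94, -0.32, 329.81], [-0.0, 0.32, -0.95, 372.73], [0.0, 0.0, 0.0, 1.0]]
```

View pics/w1.png

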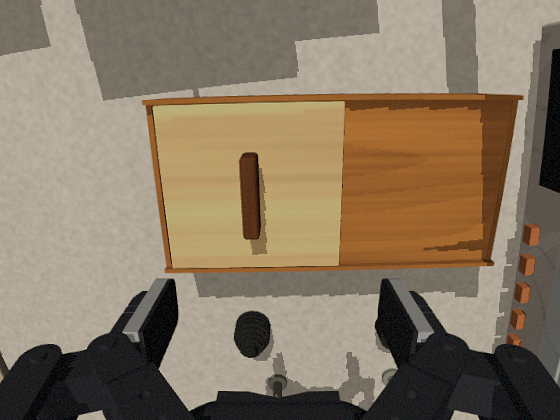

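The wrist view shows the shut cover, the bar with its top running from (249,155) to (251,238), the case corners at (146,102), (521,97), (167,271) and (492,264), and the cone top at about (254,340).

Run:
```python
from h import *
d=load('w1.png')
p,q=pt(d,249,155,99.5),pt(d,251,237,99.5); print('bar',p,q,(p+q)/2,pt(d,249,180),'yaw',np.degrees(np.arctan2(*(p-q)[:2])))
c=[pt(d,*k,71) for k in((147,102),(521,97),(168,271),(492,264))]; print(c, sum(c)/4)
for i,j in((0,1),(2,3)): print(np.degrees(np.arctan2(*(c[j]-c[i])[1::-1])), np.linalg.norm(c[j]-c[i]))
print('cone', pt(d,255,338,50),pt(d,255,338),pt(d,253,330,26))
```

```text
bar [498.  283.6  99.5] [490.9 215.4  99.5] [494.45 249.5   99.5 ] [495.4 263.7  98.7] yaw 5.943400131762444
[array([417. , 331.5,  71. ]), array([728.2, 306.2,  71. ]), array([403.5, 176.3,  71. ]), array([716.2, 150.6,  71. ])] [566.225 241.15   71.   ]
-4.6478219893696435 312.226728516314
-4.698431202510842 313.7543306474032
cone [473.6  74.2  50. ] [471.7  64.5  37.8] [468.9  66.8  26. ]
```

Request:
apply_moves(series="0 -0.075 0.08 0 -1;0 0 0.12 0 -1;0 0 0.12 0 -1;0 0 0.12 0 0;0 0 0.07 0 0.5")

```text
time: 1.45
tool_pos: [493.4, 246.3, 73.9]
tcp_rot: [-179.8, 0.1, 83.9]
ft_force: [-0.4, -0.3, -1.4]
finger_gap: 63.9
grip_force: 0.0
```

Request:
apply_moves(series="0 0 0 0 1;0 0 0 0 1;0 0 0 0 1;0 0 0 0 1;0 0 0 0 1")

```text
time: 1.87
tool_pos: [497.2, 248.8, 81.1]
tcp_rot: [179.8, -0.1, 84.0]
ft_force: [-0.9, -3.1, 5.9]
finger_gap: 12.6
grip_force: 59.5
```

Request:
apply_moves(series="0 0.05 0 0 1;0 0.08 0 0 1;0 0.08 0 0 1;0 0.08 0 0 1;0 0.08 0 0 1")

```text
time: 2.28
tool_pos: [607.8, 239.7, 81.2]
tcp_rot: [179.8, -0.3, 84.1]
ft_force: [-1.5, 12.1, 6.6]
finger_gap: 12.4
grip_force: 59.0
```

Request:
apply_moves(series="0 0.06 0 0 1;0 0.04 0 0 1;0 0.02 0 0 1;0 0 0 0 1;0 0 0 0 1")

```text
time: 2.7
tool_pos: [640.7, 237.0, 81.1]
tcp_rot: [-179.9, -0.3, 84.1]
ft_force: [-12.7, 10.4, 10.3]
finger_gap: 12.6
grip_force: 60.9
```

Request:
apply_moves(series="0 0 0 0 0;0 0 0 0 0;0 0 0 0 0;0 0 -0.12 0 -1;0 0 -0.12 0 -1")

```text
time: 3.12
tool_pos: [639.2, 232.3, 147.7]
tcp_rot: [-179.7, 0.2, 84.0]
ft_force: [0.8, 0.9, 1.0]
finger_gap: 65.5
grip_force: 0.0
```

Request:
apply_moves(series="0 0 -0.09 0 -1;-0.092 -0.074 0 0 -1;-0.092 -0.074 0 0 -1;-0.092 -0.074 0 0 -1;-0.092 -0.074 0 0 -1")

```text
time: 3.53
tool_pos: [540.8, 131.7, 177.7]
tcp_rot: [179.9, 0.0, 84.0]
ft_force: [0.8, -0.7, 1.3]
finger_gap: 85.6
grip_force: 0.0
```

Request:
apply_moves(series="-0.092 -0.074 0 0 -1;-0.092 -0.074 0 0 -1;-0.088 -0.074 0 0 -1;0 0 0 0 -1;0 0 0 0 -1")

```text
time: 3.95
tool_pos: [466.1, 57.4, 177.8]
tcp_rot: [179.9, 0.0, 83.8]
ft_force: [1.3, -0.4, -1.1]
finger_gap: 85.7
grip_force: 0.0
```

Run:
```python
from h import *
s=sense(); print(s['time'],s['tool_pos'],s['tcp_rot'])
d=snap('wrist'); save(d,'w2.png')
```

```text
3.95 [466.13493008  57.39911174 177.79670292] [1.79913622e+02 1.67354947e-03 8.38333997e+01]
```

View pics/w2.png

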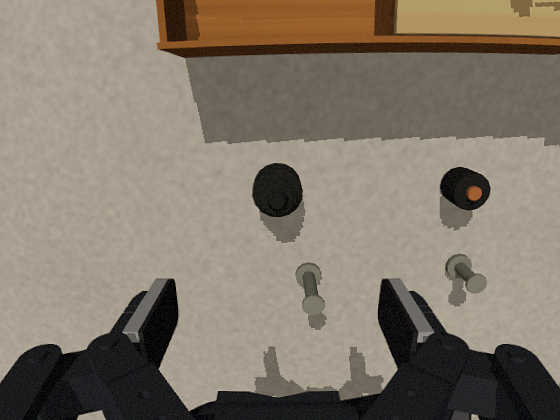

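The pocket is open, with the cover back. The cone's drum spans u 253–302, its nose top is at about (279,202), and the drum's far edge is at v 164.

Run:
```python
from h import *
d=load('w2.png')
print('nose',pt(d,279,202,50),pt(d,279,202),'far edge z~20',pt(d,277,164,20),'sides',pt(d,253,189,20),pt(d,302,189,20))
print('near rim z71',pt(d,185,53,64),pt(d,160,46,64),'wall inner',pt(d,186,38,64),pt(d,376,36,64))
```

```text
nose [466.7  54.6  50. ] [466.7  54.5  49.6] far edge z~20 [467.8  79.1  20. ] sides [444.7  59.4  20. ] [487.1  54.8  20. ]
near rim z71 [415.7 170.   64. ] [399.7 176.5  64. ] wall inner [417.9 179.2  64. ] [543.4 167.1  64. ]
```

Request:
apply_moves(series="-0.004 0 0.13 0 -1;0 0 0.13 0 -1;0 0 0.13 0 -1;0 0 0.11 0 -0.4;0 0 0.07 0 -0.3", squeeze=30)

```text
time: 4.42
tool_pos: [465.4, 58.1, 2.8]
tcp_rot: [-179.8, 0.0, 84.0]
ft_force: [0.1, -0.2, -0.1]
finger_gap: 63.9
grip_force: 0.0
```

Request:
apply_moves(series="0 0 0 0 -0.3;0 0 0.005 0 0.2;0 0 0 0 1;0 0 0 0 1;0 0 0 0 1")

```text
time: 4.83
tool_pos: [468.6, 57.7, 6.9]
tcp_rot: [179.8, -0.0, 84.0]
ft_force: [0.4, 0.3, -0.1]
finger_gap: 42.9
grip_force: 30.8
```

Request:
apply_moves(series="0 0 -0.08 0 1;0 0 -0.12 0 1;0 0 -0.12 0 1;0 0 -0.05 0 1;0.06 0 0 0 1")

```text
time: 5.25
tool_pos: [472.8, 74.0, 122.8]
tcp_rot: [179.4, -0.0, 83.9]
ft_force: [0.3, 0.4, -0.2]
finger_gap: 42.8
grip_force: 31.0
```

Request:
apply_moves(series="0.1 0 0 0 1;0.12 0 0 0 1;0.12 0 0 0 1;0.12 0 0 0 1;0.08 0 0 0 1")

```text
time: 5.67
tool_pos: [486.2, 239.8, 117.7]
tcp_rot: [179.8, -0.1, 84.0]
ft_force: [0.0, -0.3, -0.6]
finger_gap: 42.8
grip_force: 31.0
```

Request:
apply_moves(series="0.037 0 0 0 1;0 0 0 0 1;0 0 0 0 1;0 0 0 0 1")

```text
time: 6.0
tool_pos: [486.7, 246.5, 116.1]
tcp_rot: [180.0, 0.0, 84.0]
ft_force: [-0.1, -0.8, -0.6]
finger_gap: 43.0
grip_force: 31.0
```

Run:
```python
from h import *
s=sense(); print(s['time'],s['tool_pos'],s['tcp_rot'],s['finger_gap'],s['grip_force'])
a=snap('scene');b=snap('side');save(a,'s2.png');save(b,'sd2.png')
cv2.imwrite('pics/c2.png',np.hstack([cv2.resize(a['frame'][180:400,240:480],(400,367)),cv2.resize(b['frame'][180:400,60:300],(400,367))]))
```

```text
6.0 [486.72281336 246.51419418 116.12901063] [1.79979780e+02 2.19618984e-02 8.39556747e+01] 43.04535578800224 30.97127616405487
```

View pics/c2.png

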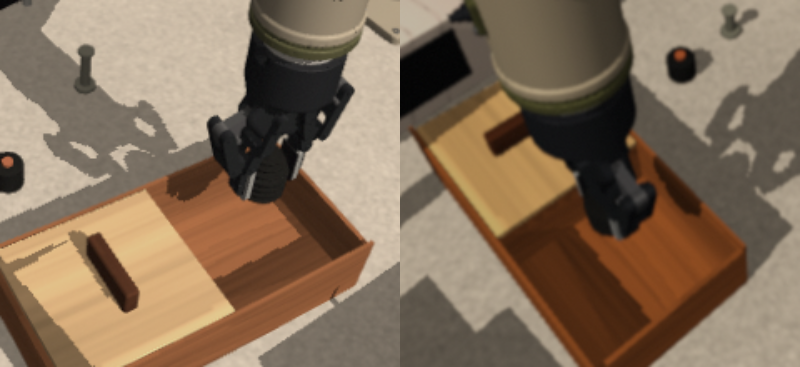

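The cone is held upright over the open pocket, at about (265,180) in the left crop, and the cover is back.

Request:
apply_moves(series="0 0 0.08 0 1;0 0 0.1 0 1;0 0 0.09 0 1;0 0 0.05 0 1;0 0 0.01 0 1")

```text
time: 6.52
tool_pos: [483.9, 245.3, 13.1]
tcp_rot: [-179.7, 0.2, 83.9]
ft_force: [-0.8, -0.3, -0.8]
finger_gap: 42.7
grip_force: 31.0
```

Request:
apply_moves(series="0 0 0.003 0 1;0 0 0 0 1;0 0 0 0 1")

```text
time: 6.77
tool_pos: [488.0, 247.7, 17.7]
tcp_rot: [179.9, -0.1, 84.0]
ft_force: [-0.9, -0.3, 0.2]
finger_gap: 43.2
grip_force: 31.0
```

Request:
apply_moves(series="0 0 0.007 0 1;0 0 0.003 0 1;0 0 0 0 1;0 0 0 0 1")

```text
time: 7.1
tool_pos: [486.8, 247.7, 13.2]
tcp_rot: [180.0, -0.0, 84.0]
ft_force: [0.2, -0.8, -0.9]
finger_gap: 43.0
grip_force: 31.0
```

Request:
apply_moves(series="0 0 0.003 0 1;0 0 0 0 1;0 0 0 0 1")

```text
time: 7.35
tool_pos: [486.5, 247.5, 11.9]
tcp_rot: [-180.0, 0.0, 84.0]
ft_force: [0.2, -0.5, -0.9]
finger_gap: 42.9
grip_force: 31.0
```

Request:
apply_moves(series="0 0 0.004 0 1;0 0 0 0 1;0 0 0 0 1")

```text
time: 7.6
tool_pos: [486.6, 247.5, 10.7]
tcp_rot: [-180.0, 0.0, 84.0]
ft_force: [-0.1, 0.3, -0.2]
finger_gap: 43.1
grip_force: 31.1
```

Request:
apply_moves(series="0 0 0 0 -0.15;0 0 0 0 -0.3;0 0 0 0 -0.5;0 0 0 0 -0.5;0 0 0 0 -0.5")

```text
time: 8.02
tool_pos: [486.6, 247.5, 10.8]
tcp_rot: [180.0, -0.0, 84.0]
ft_force: [-0.6, -0.4, -0.4]
finger_gap: 64.2
grip_force: 0.0
```

Request:
apply_moves(series="0 0 -0.03 0 -0.5;0 0 -0.08 0 -0.5;0 0 -0.12 0 -0.5;0 0 -0.12 0 -0.5;0 0 -0.12 0 -0.5")

```text
time: 8.43
tool_pos: [486.1, 247.4, 153.8]
tcp_rot: [-180.0, 0.0, 84.0]
ft_force: [1.1, 0.4, -0.1]
finger_gap: 64.0
grip_force: 0.0
```

Request:
apply_moves(series="0 0.08 -0.02 0 -0.5;0 0.1 0 0 -0.5;0 0.12 0 0 -0.5;0 0.12 0 0 -1;0 0.1 0 0 -1")

```text
time: 8.85
tool_pos: [643.8, 230.7, 158.9]
tcp_rot: [179.9, -0.0, 84.0]
ft_force: [0.7, 0.7, 0.3]
finger_gap: 84.6
grip_force: 0.0
```

Request:
apply_moves(series="0 0 0 0 -1;0 0 0 0 -1;0 0 0 0 -1")

```text
time: 9.1
tool_pos: [641.2, 231.2, 157.8]
tcp_rot: [-179.9, 0.0, 84.0]
ft_force: [0.0, 0.3, -0.3]
finger_gap: 85.3
grip_force: 0.0
```

Run:
```python
from h import *
s=sense(); print(s['time'],s['tool_pos'],s['tcp_rot'],s['finger_gap'],s['grip_force'])
a=snap('scene');b=snap('side');save(a,'s3.png');save(b,'sd3.png')
cv2.imwrite('pics/c3.png',np.hstack([cv2.resize(a['frame'][180:400,240:480],(400,367)),cv2.resize(b['frame'][180:400,60:300],(400,367))]))
```

```text
9.1 [641.21564723 231.20676342 157.82846044] [-1.79949956e+02  5.31267943e-03  8.39767640e+01] 85.27411251825318 0.0
```

View pics/c3.png

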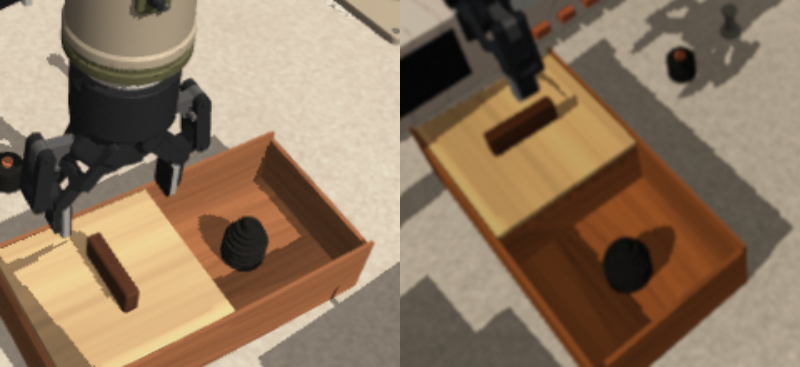

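The cone stands upright near the middle of the pocket, at (245,243) in the left crop, and the cover is back.

Request:
apply_moves(series="0.02 0 0.08 -0.01 -1;0 0 0.11 0 -1;0 0 0.07 0 -0.5;0 0 0 0 0;0 0 0 0 1", squeeze=60)

```text
time: 9.62
tool_pos: [640.5, 237.2, 79.1]
tcp_rot: [-179.8, 0.1, 85.2]
ft_force: [-0.1, 0.6, -0.4]
finger_gap: 51.5
grip_force: 0.0
```

Request:
apply_moves(series="0 0 0 0 1;0 0 0 0 1;0 0 0 0 1;0 0 0 0 1;0 0 0 0 1")

```text
time: 10.03
tool_pos: [640.8, 238.1, 83.0]
tcp_rot: [-179.8, -0.0, 85.2]
ft_force: [-18.2, -1.0, 15.3]
finger_gap: 12.5
grip_force: 60.8
```

Request:
apply_moves(series="0 -0.04 -0.006 0 1;0 -0.08 0 0 1;0 -0.08 0 0 1;0 -0.08 0 0 1;0 -0.08 0 0 1")

```text
time: 10.45
tool_pos: [535.0, 246.8, 83.1]
tcp_rot: [179.8, -0.1, 85.1]
ft_force: [3.0, 1.8, -1.7]
finger_gap: 12.4
grip_force: 62.0
```

Request:
apply_moves(series="0 -0.07 0 0 1;0 -0.05 0 0 1;0 -0.02 0 0 1;0 0 0 0 1;0 0 0 0 1")

```text
time: 10.87
tool_pos: [493.9, 250.1, 83.1]
tcp_rot: [179.9, -0.0, 85.1]
ft_force: [-1.4, -1.0, 3.9]
finger_gap: 12.4
grip_force: 63.0
```

Request:
apply_moves(series="0 -0.015 0 0 1;0 -0.01 0 0 1;0 -0.005 0 0 1;0 0 0 0 1;0 0 0 0 1")

```text
time: 11.28
tool_pos: [486.1, 250.8, 83.1]
tcp_rot: [179.8, -0.1, 85.1]
ft_force: [3.9, -2.3, 5.9]
finger_gap: 12.6
grip_force: 63.2
```

Request:
apply_moves(series="0 -0.006 0 0 1;0 0 0 0 1;0 0 0 0 1;0 0 0 0 1")

```text
time: 11.62
tool_pos: [486.0, 250.8, 83.1]
tcp_rot: [179.6, -0.1, 85.1]
ft_force: [12.2, -1.5, -1.0]
finger_gap: 12.5
grip_force: 62.2
```

The cover has reached its end stop: force went up and position stayed put. I'll release and rise.

Request:
apply_moves(series="0 0.003 0 0 0.3;0 0 0 0 -0.5;0 0 0 0 -0.5;0 0 0 0 -0.5;0 0 -0.05 0 -0.5")

```text
time: 12.03
tool_pos: [480.6, 249.9, 93.3]
tcp_rot: [-179.7, 0.1, 85.1]
ft_force: [-1.0, -0.4, 0.5]
finger_gap: 64.0
grip_force: 0.0
```

Request:
apply_moves(series="0 0 -0.12 0 -0.5;0 0 -0.12 0 -0.5;0 0 -0.1 0 -0.5;0 0 0 0 -0.5;0 0 0 0 -0.5")

```text
time: 12.45
tool_pos: [484.4, 251.5, 201.3]
tcp_rot: [179.8, -0.1, 85.1]
ft_force: [0.3, 0.2, -0.8]
finger_gap: 64.0
grip_force: 0.0
```

Run:
```python
from h import *
a=snap('wrist');save(a,'w4.png')
```

```text
(no output)
```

View pics/w4.png

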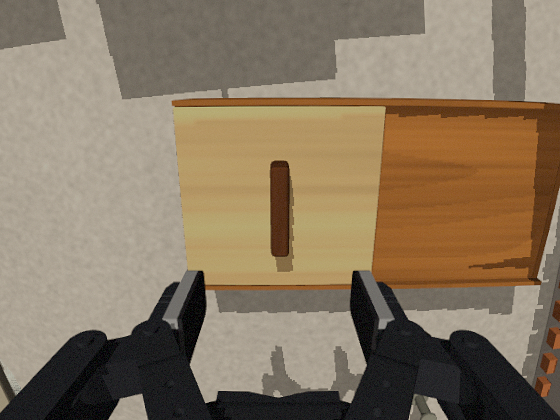

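The cover's front edge, at u 173–187, is flush with the case's front, so it is fully shut. The gripper is clear of the case.

```bash
python3 -c "
from h import *
print(hand_in())"
```

```text
the job is handed in; nothing more can be done
None
```

The job is handed in at about 12.5 s: the cone was last seen upright near the middle of the pocket, the cover is slid shut to its end stop, and the gripper is clear; no verdict came back from the hand-in.

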